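# Square the culture flask into the imager's stop and start the scan

## Robot

A 6-joint arm with a two-finger parallel gripper is mounted at the origin on the work surface. World frame = base frame: x ahead of the robot, y to its left, z up, the work surface at z = 0. Lengths are in mm, angles in rad, forces in N, time in s.
With the tool pointing down it reaches from about 350 to 875 mm from the base axis. Payload 4.2 kg.
Tool frame: the origin (TCP) lies midway between the tips of the shut fingers; the grasp point (between the pads) lies 19 mm behind it (arm.grasp_offset is the distance from the TCP to the grasp point, in mm); z points along the fingers, y is the direction in which the jaws open and shut (so a half turn about z gives the same grasp; the last joint's range is limited). The gripper opens to 85 mm and grips with 20 to 120 N. Pads are 22 mm wide; open, the fingers measure 114 mm over their backs; the gripper's body (76 mm by 85 mm) begins 54 mm behind the grasp point. The pads swing forward as they close: fully open they stand 13 mm farther back than shut.
Start: joints at [-0.847, 0.385, 0.008, 0, -1.194, -0.259], TCP at [280.164, -558.666, 231.312] pointing down, gripper open.
Joint ranges: [-3.14, 3.14], [-1.21, 2.06], [-1.07, 1.41], [-3.16, 2.05], [-2.99, -0.16], [-3.1, 3.1]. Speed limits (rad/s): [2.79, 2.79, 3.14, 3.14, 3.14, 3.14].

## Interface

Orientations are given as a unit quaternion [x, y, z, w].
In Python, from bench import arm gives the robot as it stands.
- The arm moves only by the tool move_arm, never from a script. Its argument "moves" is a list of rows, each an object with "gripper": the gripper's target within -1 to 1 (fully open at 1, half-way at 0, shut at -1); "xyz": the shift along the tool's x, y, z in cm, a list of three; "angular": the turn, a rotation vector about the tool's x, y, z in rad, a list of three. In form: [{"gripper": gripper, "xyz": [dx, dy, dz], "angular": [wx, wy, wz]}, ...]. A call has 1 to 10 rows; each row is the pose to reach, as a shift and turn from the pose commanded when the call began, along the tool's axes at that moment; what a row does not reach only later rows make up. A row lasts 1/8 s, in which the tool goes at most 62.5 mm and 10.7 degrees, less where a joint would pass 70% of its speed; a pose out of reach is approached as far as the arm can. A call with a gripper value outside its range is refused whole. The fingers move at their own pace and stop on an object; the grip force is fixed at half the most. Time passes only in rows, so rows that repeat a pose let the fingers close. It gives the time, the measured TCP pose, the force and the opening at its end, in the units of the state.
- arm.read_state(): the state, without advancing time (a new reading comes with each control period).
- arm.get_image(name): name is "scene" or "top" or "wrist"; returns (picture, depth): 420x560x3 uint8, blue, green, red; 420x560 float32, mm along the optical axis (not along the pixel's ray), 0 where there is no reading.
- arm.get_calibration(name): a dict with "camera_matrix" (3x3 intrinsics, pixels), "R" (3x3) and "t" (3): a world point X has camera coordinates R X + t. Camera axes: x right, y down, z forward; pixel columns grow to the right and rows downward; lengths in mm; the calibration is good to about 2 mm. A picture is of the moment at which its call begins: read the wrist's pose just before it. get_calibration takes no time and is no camera call; for the wrist camera it gives the pose at the moment of the call.
- arm.job_done(): hands the job in, once; it reports no verdict.
The state is a dict: "clock": time; "joints": joint angles; "joint_vel": joint speeds; "joint_efforts": joint torques, N m; "position": TCP position; "ee_rot": TCP orientation; "contact_force": force on the tool from outside, world axes, zero at the start; "wrist_torque": the same for the moment, N m; "gripper_width": finger opening in mm.
Only numpy, scipy, OpenCV 4.12 (cv2) and the standard library are available. Lean on these libraries where they do the work, as an engineer would, in place of code of your own. Each camera call takes 0.05 s, during which the arm holds its last target. There are 200 camera calls.

## Task

Push the culture flask along the imager's black deck, without picking it up, until it lies flush in the corner of the raised metal stop: its long side against the long rail and the flat end opposite the red cap against the short one. Only then press the green start button all the way down with a fingertip and let it go. Leave everything else on the bench, and the small pink dish on the deck, where it is.

Things in the scene. Friction and masses are not known exactly. Their poses are not given: they have to be found in the camera images.
- imager: Compact imager, a low white box with a flat black deck on top, fixed to the bench. 290 mm in its x, 390 mm in its y; the deck is flat and lies 70 mm above the bench. Origin: centre of its footprint, at bench height. Its x points away from the robot (turned by up to about 15 degrees), y to the left, z up.
- stop_corner (a point): Inside corner of the L-shaped aluminium stop, at deck height, at (115, 140, 70) mm in the imager's frame; axes parallel to the imager's. Long rail on the +x side: inner face at x = 0 here, from y = -270 to +12 mm. Short rail on the +y side: inner face at y = 0, from x = -73 to +12 mm. Both 12 mm thick, 18 mm above the deck. A 60 mm pale blue window lies near the corner.
- flask: Lying clear culture flask, about 0.1 kg, white label panel and magenta stripe on top, red screw cap. Box body 90 mm long (x), 82 wide (y), 34 high; then at +x a shoulder 50 mm wide to x = 62, a neck, and the cap (see flask_cap). Origin: centre of the box body's underside; x to the cap, z up. Starts on the deck, cap roughly to the imager's -y (within 25 degrees), and slides freely.
- flask_cap (a point): Centre of the flat outer end face of the red cap (32 mm in diameter), at (98, 0, 17) mm in the flask's frame; axes as the flask's.
- flask_corner (a point): Lower corner of the flask's body that has to come into the stop's corner: at (-45, +41, 0) mm in the flask's frame (flat end opposite the cap, far side). Seated, it coincides with stop_corner and the flask's x points along the imager's -y.
- start_top (a point): Centre of the top face of the green round start button, 28 mm in diameter, in a low grey housing on the near left part of the deck, at about (-118, 130) mm in the imager's frame. It is pressed straight down.
- start (a joint): Travel of the start button: 0 up, 0.006 m fully down; it springs back. Fully down takes about 4 N.
- dish: Bystander: small closed pink dish, 40 mm in diameter, 14 mm high, loose on the near right corner of the deck. Origin: centre of its underside.
- bottle_a: Bystander: clear glass bottle with magenta cap, 68 mm in diameter, 150 mm high, on the bench. Origin: centre of its underside.
- bottle_b: Bystander: amber jar with teal cap, 60 mm in diameter, 120 mm high, on the bench. Origin: centre of its underside.
- dishes: Bystander: stack of four dishes, 86 mm in diameter, 58 mm high, on the bench. Origin: centre of its underside.
- timer: Bystander: dark blue bench timer, 62 x 75 x 20 mm, lying on the bench. Origin: centre of its underside.
- tipbox: Bystander: green pipette-tip box with clear lid, 85 x 120 x 78 mm, on the bench. Origin: centre of its underside.
- pens: Bystander: white cup with four marker pens, 72 mm in diameter, 136 mm high over the pens, on the bench. Origin: centre of its underside.

How it is judged:
By the outcome, as a careful person would: the job done as asked, in the order asked, and still so for the second after the job is handed in, with the robot touching nothing.
It also fails if it takes over 54 s, if anything falls off the work surface, if the arm or the gripper's body presses on something with over 40 N, if the wrist force passes 120 N, or if a joint passes its speed limit or range.

## Working session

There is one attempt and no reset: what is moved stays moved. The work goes in short steps, Python scripts to look and compute and a tool call to move; the robot and the scene stay as the last step left them, time stands still between calls to the robot, and variables do not carry over. Pictures are saved under pics/ and viewed, about 8 in all and at most 12, crops included, and the job is handed in when it is done.

Besides the shell and the picture viewer there is one more tool, called after "Request:" as name([rows], argument=value, ...), one row to a line, values as JSON. move_arm: Moves the arm, as the interface text tells. Its arguments: {"type":"object","properties":{"moves":{"type":"array","items":{"type":"object","properties":{"gripper":{"type":"number"},"xyz":{"type":"array","items":{"type":"number"}},"angular":{"type":"array","items":{"type":"number"}}}}}},"required":["moves"]}

```bash
ls; mkdir -p pics; python3 - <<'E'
from bench import arm
import cv2,numpy as np
for n in("top","scene"):
    im,d=arm.get_image(n); cv2.imwrite(f"pics/{n}0.png",im); np.save(f"pics/{n}0.npy",d)
    c=arm.get_calibration(n); print(n,c["camera_matrix"].round(1).tolist(),c["R"].round(3).tolist(),c["t"].round(1).tolist())
s=arm.read_state(); print(s)
E
```

```text
pics
top [[380.4, 0.0, 282.2], [0.0, 380.4, 207.8], [0.0, 0.0, 1.0]] [[-0.017, -1.0, 0.002], [-0.983, 0.016, -0.181], [0.181, -0.005, -0.984]] [-9.3, 505.7, 1179.7]
scene [[421.6, 0.0, 281.7], [0.0, 421.6, 207.1], [0.0, 0.0, 1.0]] [[0.736, 0.677, -0.007], [0.501, -0.552, -0.666], [-0.455, 0.487, -0.746]] [-369.0, -208.4, 1313.2]
{'clock': 0.1, 'joints': array([-8.47383670e-01,  3.85477669e-01,  6.79376239e-03, -4.52815407e-04,
       -1.19401202e+00, -2.58638913e-01]), 'joint_vel': array([ 0.00126254, -0.00091788,  0.00194345,  0.00242454,  0.00151616,
       -0.00066342]), 'joint_efforts': array([-5.44772083e-04, -3.93318594e+01,  1.88930386e+01,  4.19794768e+00,
       -2.58073909e-03, -4.16828470e-06]), 'position': array([ 279.95097983, -558.22065987,  230.34177504]), 'ee_rot': array([-2.30219521e-01,  9.73138236e-01,  9.36811131e-04, -2.62276752e-04]), 'contact_force': array([ 0.15034921, -0.16941331,  0.15759647]), 'wrist_torque': array([ 0.04108569,  0.04311825, -0.06797441]), 'gripper_width': 85.24740327185022}
```

View pics/top0.png

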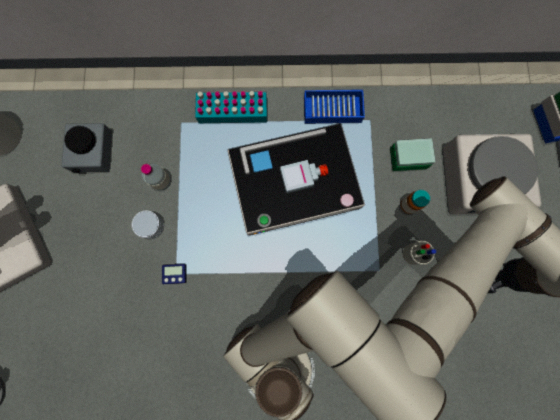

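View pics/scene0.png

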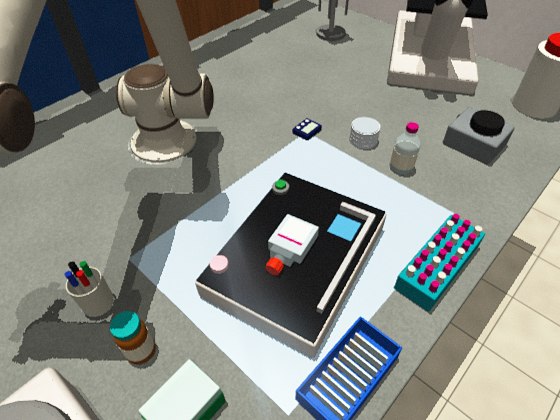

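```bash
cat > h.py <<'E'
from bench import arm
import cv2,numpy as np
def ray(c,uv,z):
    K,R,t=c["camera_matrix"],c["R"],c["t"]
    uv=np.atleast_2d(uv).astype(float); d=np.c_[uv,np.ones(len(uv))]@np.linalg.inv(K).T@R
    o=-R.T@t; return o+d*((z-o[2])/d[:,2])[:,None]
def blobs(m,n=1):
    k,l,s,ce=cv2.connectedComponentsWithStats(m.astype(np.uint8))
    o=np.argsort(-s[1:,4])[:n]+1
    return [(ce[i],s[i],(l==i)) for i in o]
def hsv(im): return [x.astype(int) for x in cv2.split(cv2.cvtColor(im,cv2.COLOR_BGR2HSV))]
def masks(im):
    H,S,V=hsv(im)
    return dict(red=((H<6)|(H>176))&(S>170)&(V>90),green=(H>45)&(H<75)&(S>120)&(V>50),blue=(H>95)&(H<112)&(S>110)&(V>120),
      mag=(H>150)&(H<174)&(S>130)&(V>90),pink=(H>155)&(S>25)&(S<110)&(V>150),black=(V<45))
E
python3 - <<'E'
from h import *
for n in("top","scene"):
    im=cv2.imread(f"pics/{n}0.png"); c=arm.get_calibration(n); M=masks(im)
    roi=np.zeros(im.shape[:2],bool)
    if n=="top": roi[110:245,215:375]=1
    else: roi[165:350,190:390]=1
    for k,z in dict(red=87,green=88,blue=70,mag=104,pink=84).items():
        for ce,s,m in blobs(M[k]&roi,1): print(n,k,ce.round(1),s[4],ray(c,ce,z).round(1)[0])
    ce,s,m=blobs(cv2.morphologyEx((M["black"]&roi).astype(np.uint8),cv2.MORPH_OPEN,np.ones((3,3))),1)[0]
    h=cv2.convexHull(np.argwhere(m)[:,::-1].astype(np.int32)); q=cv2.approxPolyN(h,4)[0]
    print(n,"deck",q.tolist(),ray(c,q,70).round(0).tolist())
E
```

```text
top red [323.5 169.4] 67 [ 619.5 -150.4   87. ]
top green [263.6 219.7] 55 [461.3  40.9  88. ]
top blue [260.9 160.8] 327 [656.4  49.   70. ]
top mag [302.4 172.6] 19 [605.3 -82.  104. ]
top pink [346.6 199.5] 112 [ 521.6 -219.5   84. ]
top deck [[248, 231], [228, 149], [340, 124], [363, 203]] [[429.0, 91.0, 70.0], [698.0, 155.0, 70.0], [778.0, -212.0, 70.0], [512.0, -273.0, 70.0]]
scene red [274.1 265.7] 225 [ 616.8 -148.    87. ]
scene green [280.3 183.9] 85 [460.7  40.1  88. ]
scene blue [343.7 227.1] 542 [655.   48.3  70. ]
scene mag [289.6 239.1] 40 [602.2 -82.8 104. ]
scene pink [218.7 262. ] 196 [ 520.8 -220.    84. ]
scene deck [[318, 334], [233, 234], [285, 172], [385, 211]] [[778.0, -197.0, 70.0], [478.0, -140.0, 70.0], [428.0, 94.0, 70.0], [698.0, 155.0, 70.0]]
```

```bash
cat >> h.py <<'E'
from scipy.spatial.transform import Rotation as Ro
def go(target,yaw):
    """tool pointing down, tool y axis at world angle yaw (deg): print shift (cm) and turn in tool axes"""
    s=arm.read_state(); R=Ro.from_quat(s["ee_rot"]); a=np.radians(yaw)
    y=np.array([np.cos(a),np.sin(a),0]); z=np.array([0,0,-1.]); T=Ro.from_matrix(np.c_[np.cross(y,z),y,z])
    print("xyz",(R.inv().apply(np.array(target)-s["position"])/10).round(2),"ang",(R.inv()*T).as_rotvec().round(3),"pos",s["position"].round(1),"clock",round(s["clock"],2))
E
python3 - <<'E'
from h import *
s=arm.read_state(); c=arm.get_calibration("wrist"); R=Ro.from_quat(s["ee_rot"])
print("cam in tool",R.inv().apply(-c["R"].T@c["t"]-s["position"]).round(1),(c["R"]@R.as_matrix()).round(2).tolist(),c["camera_matrix"][0,0])
go([600,-50,330],103)
E
```

```text
cam in tool [  76.5   -0.8 -144.8] [[0.0, 1.0, -0.0], [-0.95, 0.0, -0.3], [-0.3, 0.0, 0.95]] 291.60158881961024
xyz [-51.38  31.11  -9.91] ang [ 0.002 -0.     0.238] pos [ 280.  -558.2  230.3] clock 0.1
```

Request:
move_arm([
  {"gripper": 1, "xyz": [-51.4, 31.1, 1.0], "angular": [0, 0, 0.238]},
  {"gripper": 1, "xyz": [-51.4, 31.1, 1.0], "angular": [0, 0, 0.238]},
  {"gripper": 1, "xyz": [-51.4, 31.1, 1.0], "angular": [0, 0, 0.238]},
  {"gripper": 1, "xyz": [-51.4, 31.1, 1.0], "angular": [0, 0, 0.238]},
  {"gripper": 1, "xyz": [-51.4, 31.1, 1.0], "angular": [0, 0, 0.238]},
  {"gripper": 1, "xyz": [-51.4, 31.1, 1.0], "angular": [0, 0, 0.238]},
  {"gripper": 0, "xyz": [-51.4, 31.1, 1.0], "angular": [0, 0, 0.238]},
  {"gripper": 0, "xyz": [-51.4, 31.1, 1.0], "angular": [0, 0, 0.238]},
  {"gripper": 0, "xyz": [-51.4, 31.1, 1.0], "angular": [0, 0, 0.238]},
  {"gripper": 0, "xyz": [-51.4, 31.1, 1.0], "angular": [0, 0, 0.238]},
])

```text
clock: 1.35
position: [601.0, -47.7, 220.6]
ee_rot: [-0.114, 0.993, 0.0, -0.0]
contact_force: [-0.2, -0.3, -0.9]
gripper_width: 42.5
```

```bash
python3 - <<'E'
from h import *
c=arm.get_calibration("wrist"); im,d=arm.get_image("wrist"); cv2.imwrite("pics/w1.png",im); np.save("pics/w1.npy",d); np.savez("pics/w1c.npz",**c)
E
```

```text
(no output)
```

View pics/w1.png

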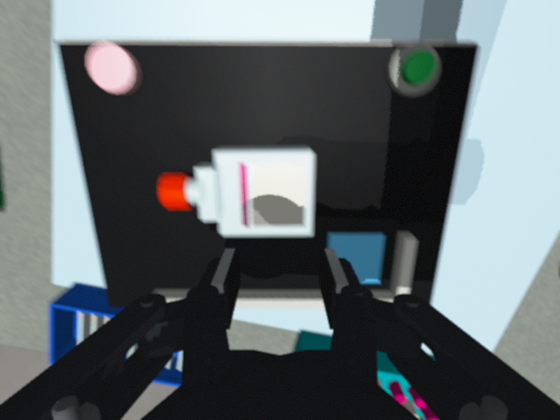

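```bash
python3 - <<'E'
from h import *
im=cv2.imread("pics/w1.png"); c=dict(np.load("pics/w1c.npz")); M=masks(im); H,S,V=hsv(im)
for k,z in dict(red=87,green=88,blue=70,pink=84).items():
    r=np.zeros(V.shape,bool); r[40:290,60:480]=1
    ce,s,m=blobs(M[k]&r)[0]; print(k,ce.round(1),s.tolist(),ray(c,ce,z)[0].round(1))
# flask light body
r=np.zeros(V.shape,bool); r[120:260,200:325]=1
ce,s,m=blobs(cv2.morphologyEx(((V>140)&r).astype(np.uint8),cv2.MORPH_CLOSE,np.ones((5,5))))[0]
q=cv2.approxPolyN(cv2.convexHull(np.argwhere(m)[:,::-1].astype(np.int32)),4)[0]
print("flask",q.tolist(),ray(c,q,104).round(1).tolist())
# deck near edge: columns, first dark row ; left/right edges
def edge(pts,z):
    P=ray(c,pts,z); vx,vy,x0,y0=cv2.fitLine(P[:,:2].astype(np.float32),cv2.DIST_HUBER,0,.01,.01).ravel(); return np.degrees(np.arctan2(vy,vx)),(x0,y0)
g=cv2.GaussianBlur(V.astype(np.float32),(3,3),0); dy=np.gradient(g,axis=0); dx=np.gradient(g,axis=1)
print("near",edge([(u,30+np.argmin(dy[30:55,u])) for u in range(150,370,4)],70))
print("left",edge([(60+np.argmin(dx[v,60:115]),v) for v in range(100,280,4)],70))
print("right",edge([(425+np.argmax(dx[v,425:480]),v) for v in range(110,300,4)],70))
for v in (245,260,275): print(v,V[v,384:425].tolist())
for u in (270,300): print(u,V[270:310,u].tolist())
E
```

```text
red [171.9 190. ] [156, 172, 35, 39, 708] [ 619.3 -152.4   87. ]
green [418.  67.] [402, 51, 33, 33, 828] [460.7  42.7  88. ]
blue [360.2 254.1] [330, 235, 53, 49, 1767] [651.   56.4  70. ]
pink [109.4  67.3] [86, 42, 50, 52, 1818] [ 521.7 -220.2   84. ]
flask [[312, 235], [200, 237], [200, 149], [315, 149]] [[627.8, -9.5, 104.0], [654.4, -114.9, 104.0], [570.7, -127.4, 104.0], [547.6, -28.2, 104.0]]
near (np.float32(-76.82316), (np.float32(469.88275), np.float32(-87.77833)))
left (np.float32(12.668159), (np.float32(632.3902), np.float32(-246.25499)))
right (np.float32(12.827313), (np.float32(573.93097), np.float32(128.29335)))
245 [77, 53, 29, 19, 18, 18, 20, 18, 20, 23, 32, 44, 54, 64, 71, 76, 80, 82, 88, 97, 106, 113, 118, 124, 126, 125, 127, 127, 126, 121, 111, 101, 89, 70, 49, 27, 18, 14, 21, 21, 19]
260 [33, 19, 18, 20, 17, 19, 17, 21, 29, 45, 54, 63, 71, 77, 79, 83, 91, 98, 108, 115, 120, 126, 128, 126, 127, 127, 123, 119, 107, 94, 81, 61, 34, 19, 16, 22, 18, 18, 19, 16, 18]
275 [16, 17, 20, 18, 19, 20, 29, 47, 57, 61, 71, 78, 78, 84, 91, 101, 108, 116, 123, 126, 127, 128, 127, 128, 122, 116, 104, 91, 75, 55, 29, 16, 17, 17, 16, 17, 16, 18, 14, 19, 17]
270 [19, 17, 13, 19, 20, 16, 18, 19, 26, 31, 32, 31, 32, 30, 30, 33, 31, 37, 42, 59, 75, 85, 93, 94, 92, 90, 89, 110, 144, 169, 192, 210, 220, 221, 220, 220, 220, 222, 226, 232]
300 [19, 18, 15, 20, 27, 30, 32, 31, 31, 31, 33, 30, 32, 31, 30, 31, 31, 32, 41, 59, 75, 83, 91, 94, 94, 94, 95, 107, 139, 166, 189, 208, 220, 222, 220, 221, 221, 223, 226, 231]
```

Request:
move_arm([
  {"gripper": 0, "xyz": [4.0, -1.4, 2], "angular": [0, 0, 0]},
  {"gripper": 0, "xyz": [7.7, -1.4, 5], "angular": [0, 0, 0]},
  {"gripper": 0, "xyz": [7.7, -1.4, 9], "angular": [0, 0, 0]},
  {"gripper": 0, "xyz": [7.7, -1.4, 12], "angular": [0, 0, 0]},
  {"gripper": 0, "xyz": [7.7, -1.4, 14], "angular": [0, 0, 0]},
  {"gripper": 0, "xyz": [7.7, -1.4, 14], "angular": [0, 0, 0]},
])

```text
clock: 2.15
position: [526.8, -81.6, 79.6]
ee_rot: [-0.113, 0.994, 0.0, -0.002]
contact_force: [0.5, 0.0, 0.3]
gripper_width: 42.8
```

```bash
python3 - <<'E'
from h import *
c=arm.get_calibration("wrist"); im,d=arm.get_image("wrist"); cv2.imwrite("pics/w2.png",im); print(arm.read_state()["position"])
c=dict(np.load("pics/w1c.npz")); a=np.radians(12.9); E=np.array([[np.cos(a),np.sin(a)],[-np.sin(a),np.cos(a)]])
for n,p,z in(("short",(392,260),70),("short t",(404,260),88),("short out t",(415,260),88),("long a",(285,278),70),("long b",(285,289),88),("long c",(285,298),88)): print(n,(E@ray(c,p,z)[0][:2]).round(1))
E
```

```text
[527.94812726 -81.45789783  80.90593048]
short [654.4 -53.8]
short t [644.9 -48.9]
short out t [644.8 -37.3]
long a [ 677.8 -174.2]
long b [ 680.5 -174.5]
long c [ 692.  -174.4]
```

View pics/w2.png

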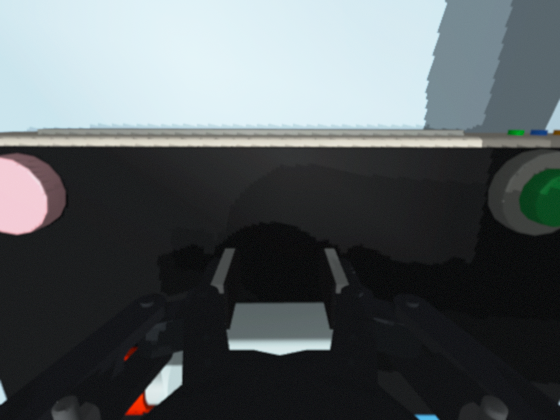

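Request:
move_arm([
  {"gripper": 0, "xyz": [-1.5, 0.2, 0], "angular": [0, 0, 0]},
  {"gripper": 0, "xyz": [-2.2, 0.2, 0], "angular": [0, 0, 0]},
  {"gripper": 0, "xyz": [-3.0, 0.2, 0], "angular": [0, 0, 0]},
  {"gripper": 0, "xyz": [-4.0, 0.2, 0], "angular": [0, 0, 0]},
  {"gripper": 0, "xyz": [-5.0, 0.2, 0], "angular": [0, 0, 0]},
  {"gripper": 0, "xyz": [-6.0, 0.2, 0], "angular": [0, 0, 0]},
  {"gripper": 0, "xyz": [-7.0, 0.2, 0], "angular": [0, 0, 0]},
  {"gripper": 0, "xyz": [-8.0, 0.2, 0], "angular": [0, 0, 0]},
  {"gripper": 0, "xyz": [-9.0, 0.2, 0], "angular": [0, 0, 0]},
  {"gripper": 0, "xyz": [-9.6, 0.2, 0], "angular": [0, 0, 0]},
])

```text
clock: 3.45
position: [622.1, -57.5, 81.2]
ee_rot: [-0.113, 0.994, -0.0, -0.0]
contact_force: [-0.5, 1.0, -0.4]
gripper_width: 42.3
```

Request:
move_arm([
  {"gripper": 0, "xyz": [-0.3, 0, 0], "angular": [0, 0, 0]},
  {"gripper": 0, "xyz": [-0.5, 0, 0], "angular": [0, 0, 0]},
])

```text
clock: 3.7
position: [624.8, -56.8, 81.1]
ee_rot: [-0.113, 0.994, -0.0, -0.002]
contact_force: [-5.6, -1.0, 4.6]
gripper_width: 42.9
```

Request:
move_arm([
  {"gripper": 0, "xyz": [-0.2, 0, 0], "angular": [0, 0, 0]},
  {"gripper": 0, "xyz": [-0.2, 0, 0], "angular": [0, 0, 0]},
])

```text
clock: 3.95
position: [624.8, -56.8, 81.0]
ee_rot: [-0.113, 0.994, 0.0, -0.004]
contact_force: [-8.0, -0.0, 5.8]
gripper_width: 42.7
```

Request:
move_arm([
  {"gripper": 0, "xyz": [2.0, 0, 0], "angular": [0, 0, 0]},
  {"gripper": 0, "xyz": [2.0, 0, -5], "angular": [0, 0, 0]},
  {"gripper": -1, "xyz": [2.0, -4, -10], "angular": [0, 0, 0]},
  {"gripper": -1, "xyz": [0, -9, -10], "angular": [0, 0, 0]},
  {"gripper": -1, "xyz": [-4, -13.2, -10], "angular": [0, 0, 0]},
  {"gripper": -1, "xyz": [-5.4, -13.2, -10], "angular": [0, 0, 0]},
  {"gripper": -1, "xyz": [-5.4, -13.2, -10], "angular": [0, 0, 0]},
])

```text
clock: 4.82
position: [711.3, -172.8, 180.2]
ee_rot: [-0.113, 0.994, 0.0, -0.0]
contact_force: [-0.5, -0.5, 0.2]
gripper_width: -0.0
```

```bash
python3 - <<'E'
from h import *
im,d=arm.get_image("wrist"); c=arm.get_calibration("wrist"); cv2.imwrite("pics/w3.png",im); np.savez("pics/w3c.npz",**c); s=arm.read_state(); print(s["position"],s["gripper_width"],s["clock"])
E
```

```text
[ 710.53222416 -172.46648702  180.71732269] -0.0691969770515881 4.875
```

View pics/w3.png

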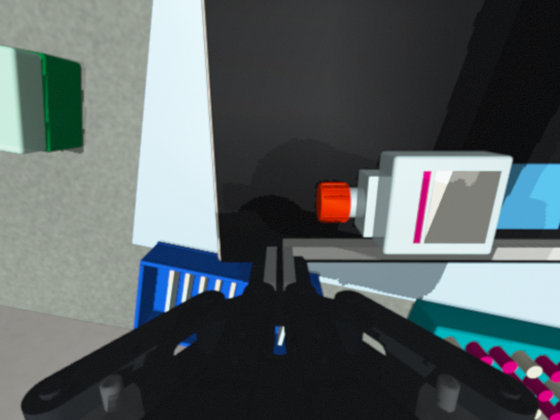

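```bash
cat >> h.py <<'E'
a=np.radians(12.9); E=np.array([[np.cos(a),np.sin(a)],[-np.sin(a),np.cos(a)]])
E
python3 - <<'E'
from h import *
im=cv2.imread("pics/w3.png"); c=dict(np.load("pics/w3c.npz")); M=masks(im)
ce,s,m=blobs(M["red"])[0]; print(ce,s)
for n,p,z in(("capend",(s[0],ce[1]),87),("cap",ce,103),("cap",ce,87)): print(n,(E@ray(c,p,z)[0][:2]).round(1))
H,S,V=hsv(im)
r=np.zeros(V.shape,bool); r[140:260,383:520]=1
ce,s,m=blobs(cv2.morphologyEx(((V>135)&r).astype(np.uint8),cv2.MORPH_CLOSE,np.ones((5,5))))[0]
q=cv2.approxPolyN(cv2.convexHull(np.argwhere(m)[:,::-1].astype(np.int32)),4)[0]
print(q.tolist(),(ray(c,q,104)[:,:2]@E.T).round(1).tolist()); print("tcp",E@arm.read_state()["position"][:2])
E
```

```text
[333.39869281 200.61437908] [317 182  33  41 612]
capend [ 647.4 -295.2]
cap [ 642.7 -284.4]
cap [ 647.4 -281.2]
[[519, 260], [383, 254], [383, 156], [519, 156]] [[694.5, -124.5], [689.0, -240.2], [607.2, -249.1], [607.0, -146.2]]
tcp [ 654.0960761  -326.74004032]
```

Request:
move_arm([
  {"gripper": -1, "xyz": [0.4, -0.2, 4], "angular": [0, 0, 0]},
  {"gripper": -1, "xyz": [0.4, -0.2, 8], "angular": [0, 0, 0]},
  {"gripper": -1, "xyz": [0.4, -0.2, 9.9], "angular": [0, 0, 0]},
  {"gripper": -1, "xyz": [0.4, 0.8, 9.9], "angular": [0, 0, 0]},
  {"gripper": -1, "xyz": [0.4, 1.4, 9.9], "angular": [0, 0, 0]},
  {"gripper": -1, "xyz": [0.4, 2.0, 9.9], "angular": [0, 0, 0]},
  {"gripper": -1, "xyz": [0.4, 3.0, 9.9], "angular": [0, 0, 0]},
  {"gripper": -1, "xyz": [0.4, 4.0, 9.9], "angular": [0, 0, 0]},
  {"gripper": -1, "xyz": [0.4, 5.0, 9.9], "angular": [0, 0, 0]},
  {"gripper": -1, "xyz": [0.4, 5.0, 9.9], "angular": [0, 0, 0]},
])

```text
clock: 6.12
position: [695.1, -123.6, 82.2]
ee_rot: [-0.114, 0.994, 0.0, -0.0]
contact_force: [0.4, 0.0, 0.6]
gripper_width: -0.0
```

```bash
python3 - <<'E'
from h import *
im,d=arm.get_image("wrist"); c=arm.get_calibration("wrist"); cv2.imwrite("pics/w4.png",im); s=arm.read_state(); print(s["position"],E@s["position"][:2],s["clock"])
E
```

```text
[ 695.18320587 -124.04159474   82.09221493] [ 649.94531151 -276.11066438] 6.175
```

View pics/w4.png

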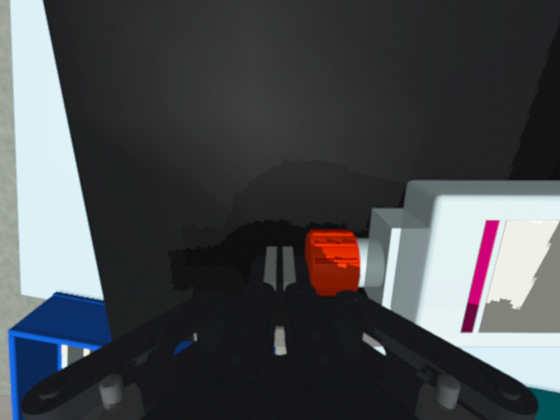

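Request:
move_arm([
  {"gripper": -1, "xyz": [0, 0.8, 0], "angular": [0, 0, 0]},
  {"gripper": -1, "xyz": [0, 1.8, 0], "angular": [0, 0, 0]},
  {"gripper": -1, "xyz": [0, 2.8, 0], "angular": [0, 0, 0]},
  {"gripper": -1, "xyz": [0, 3.8, 0], "angular": [0, 0, 0]},
  {"gripper": -1, "xyz": [0, 4.6, 0], "angular": [0, 0, 0]},
  {"gripper": -1, "xyz": [0, 5.3, 0], "angular": [0, 0, 0]},
  {"gripper": -1, "xyz": [0, 5.8, 0], "angular": [0, 0, 0]},
  {"gripper": -1, "xyz": [0, 6.1, 0], "angular": [0, 0, 0]},
  {"gripper": -1, "xyz": [0, 6.2, 0], "angular": [0, 0, 0]},
])

```text
clock: 7.3
position: [681.5, -64.3, 82.4]
ee_rot: [-0.113, 0.994, -0.0, 0.0]
contact_force: [0.6, -0.4, -0.1]
gripper_width: -0.3
```

Request:
move_arm([
  {"gripper": -1, "xyz": [0, 0.2, 0], "angular": [0, 0, 0]},
  {"gripper": -1, "xyz": [0, 0.3, 0], "angular": [0, 0, 0]},
])

```text
clock: 7.55
position: [680.8, -61.5, 82.3]
ee_rot: [-0.113, 0.994, -0.0, 0.0]
contact_force: [0.8, -0.8, 0.0]
gripper_width: -0.1
```

Request:
move_arm([
  {"gripper": -1, "xyz": [0, 0.2, 0], "angular": [0, 0, 0]},
  {"gripper": -1, "xyz": [0, 0.3, 0], "angular": [0, 0, 0]},
])

```text
clock: 7.8
position: [680.0, -60.4, 82.7]
ee_rot: [-0.113, 0.994, -0.001, -0.0]
contact_force: [-0.3, -8.5, 0.0]
gripper_width: -0.2
```

Request:
move_arm([
  {"gripper": -1, "xyz": [0, 0.1, 0], "angular": [0, 0, 0]},
  {"gripper": -1, "xyz": [0, 0.2, 0], "angular": [0, 0, 0]},
])

```text
clock: 8.05
position: [680.0, -60.3, 83.1]
ee_rot: [-0.113, 0.994, -0.002, -0.0]
contact_force: [1.0, -13.7, 1.4]
gripper_width: -0.3
```

Request:
move_arm([
  {"gripper": -1, "xyz": [0, -2, 0], "angular": [0, 0, 0]},
  {"gripper": -1, "xyz": [0.5, -2, -5], "angular": [0, 0, 0]},
  {"gripper": 0, "xyz": [4, 0, -9], "angular": [0, 0, 0]},
  {"gripper": 0, "xyz": [6.7, 5, -9], "angular": [0, 0, 0]},
  {"gripper": 0, "xyz": [6.7, 10, -9], "angular": [0, 0, 0]},
  {"gripper": 0, "xyz": [6.7, 11.3, -9], "angular": [0, 0, 0]},
  {"gripper": 0, "xyz": [6.7, 11.3, -5], "angular": [0, 0, 0]},
  {"gripper": 0, "xyz": [6.7, 11.3, -1], "angular": [0, 0, 0]},
  {"gripper": 0, "xyz": [6.7, 11.3, 0.1], "angular": [0, 0, 0]},
  {"gripper": 0, "xyz": [6.3, 11.3, 0.1], "angular": [0, 0, 0]},
])

```text
clock: 9.3
position: [593.3, 38.9, 81.1]
ee_rot: [-0.113, 0.994, -0.0, -0.0]
contact_force: [0.6, -0.7, 0.8]
gripper_width: 42.5
```

Request:
move_arm([
  {"gripper": 0, "xyz": [-0.4, 0, 0], "angular": [0, 0, 0]},
  {"gripper": 0, "xyz": [-0.7, 0, 0], "angular": [0, 0, 0]},
  {"gripper": 0, "xyz": [-0.9, 0, 0], "angular": [0, 0, 0]},
])

```text
clock: 9.68
position: [602.0, 41.4, 82.1]
ee_rot: [-0.113, 0.994, 0.0, 0.0]
contact_force: [-0.7, 0.1, 1.3]
gripper_width: 42.6
```

Request:
move_arm([
  {"gripper": 0, "xyz": [-0.2, 0, 0], "angular": [0, 0, 0]},
  {"gripper": 0, "xyz": [-0.3, 0, 0], "angular": [0, 0, 0]},
  {"gripper": 0, "xyz": [-0.3, 0, 0], "angular": [0, 0, 0]},
])

```text
clock: 10.05
position: [602.5, 41.4, 81.1]
ee_rot: [-0.113, 0.994, -0.0, -0.002]
contact_force: [-6.1, -0.7, 3.2]
gripper_width: 42.8
```

Request:
move_arm([
  {"gripper": 0, "xyz": [2, 0, 0], "angular": [0, 0, 0]},
  {"gripper": 0, "xyz": [2, 0, -5], "angular": [0, 0, 0]},
  {"gripper": -1, "xyz": [0, 0, -10], "angular": [0, 0, 0]},
  {"gripper": -1, "xyz": [-5, 0, -12], "angular": [0, 0, 0]},
  {"gripper": -1, "xyz": [-10, 0, -12], "angular": [0, 0, 0]},
  {"gripper": -1, "xyz": [-10, 0, -12], "angular": [0, 0, 0]},
  {"gripper": -1, "xyz": [-10, 0, -12], "angular": [0, 0, 0]},
])

```text
clock: 10.92
position: [701.7, 64.6, 200.4]
ee_rot: [-0.113, 0.994, -0.0, -0.001]
contact_force: [-0.7, 0.5, 0.6]
gripper_width: -0.3
```

```bash
python3 - <<'E'
from h import *
im,d=arm.get_image("wrist"); c=arm.get_calibration("wrist"); cv2.imwrite("pics/w5.png",cv2.resize(im[80:320,150:450],None,fx=2.5,fy=2.5)); cv2.imwrite("pics/w5f.png",im);np.savez("pics/w5c.npz",**c); s=arm.read_state(); print(s["position"],E@s["position"][:2],s["clock"])
E
```

```text
[701.43569971  64.41352654 201.08449488] [698.11262757 -93.80779529] 10.975
```

View pics/w5.png

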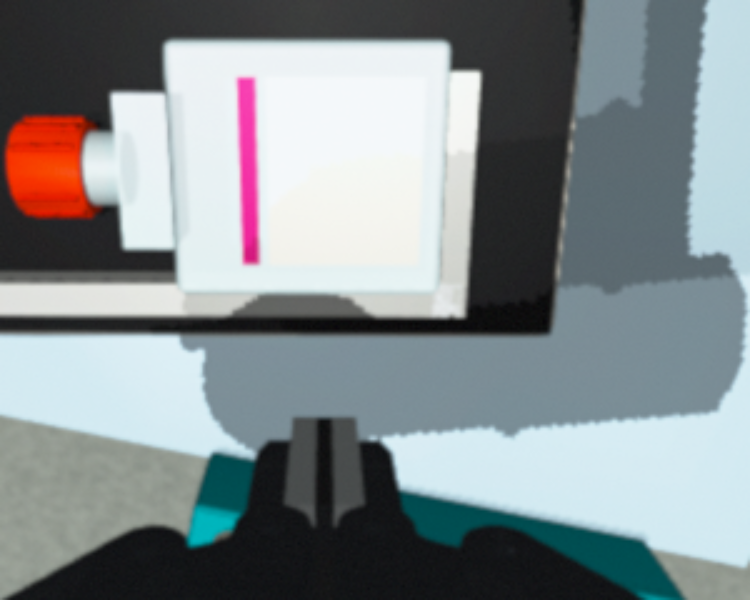

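```bash
python3 - <<'E'
from h import *
c=dict(np.load("pics/w5c.npz"))
f=lambda p,z:(E@ray(c,np.array(p)/2.5+[150,80],z)[0][:2]).round(1)
for n,p,z in(("flask NR",(450,42),104),("FR",(437,291),104),("FL",(180,291),104),("NL",(164,42),104),("rail out n",(481,72),88),("rail out corner",(466,317),88),("long rail inner top",(60,282),88),("long outer",(60,317),88)): print(n,f(p,z))
go([460.9,41.5,150],102.9); im,d=arm.get_image("top"); top=arm.get_calibration("top")
for k,z in dict(green=88,pink=84).items():
    r=np.zeros(im.shape[:2],bool); r[110:245,215:375]=1
    ce,s,m=blobs(masks(im)[k]&r)[0]; print(k,ray(top,ce,z)[0].round(1),s[4])
E
```

```text
flask NR [608.2 -55.1]
FR [688.6 -55.3]
FL [ 688.8 -143.7]
NL [ 608.4 -144.1]
rail out n [616.7 -41.6]
rail out corner [703.  -41.4]
long rail inner top [ 689.9 -190.6]
long outer [ 703.3 -192. ]
xyz [23.95  3.18  5.12] ang [-0.    -0.     0.002] pos [701.4  64.4 201.1] clock 10.97
green [461.3  40.9  88. ] 55
pink [ 521.6 -219.8   84. ] 113
```

Request:
move_arm([
  {"gripper": -1, "xyz": [6, 0.8, 0], "angular": [0, 0, 0]},
  {"gripper": -1, "xyz": [12, 1.6, 0], "angular": [0, 0, 0]},
  {"gripper": -1, "xyz": [18, 2.4, 1.5], "angular": [0, 0, 0]},
  {"gripper": -1, "xyz": [24, 3.2, 4], "angular": [0, 0, 0]},
  {"gripper": -1, "xyz": [24, 3.2, 7.1], "angular": [0, 0, 0]},
  {"gripper": -1, "xyz": [24, 3.2, 7.1], "angular": [0, 0, 0]},
])

```text
clock: 11.78
position: [458.7, 40.9, 129.9]
ee_rot: [-0.113, 0.994, -0.0, -0.001]
contact_force: [0.3, 0.1, 0.4]
gripper_width: -0.3
```

```bash
python3 - <<'E'
from h import *
s=arm.read_state(); c=arm.get_calibration("wrist"); im,d=arm.get_image("wrist"); cv2.imwrite("pics/w6.png",im); print(s["position"],s["gripper_width"])
def up(c,p,z):
    p=np.array(p); 
    X=np.linalg.inv(c["camera_matrix"])@[p[0],p[1],1]*z
    return (c["R"].T@(X-c["t"])).round(1)
for cc,i,dd in((c,im,d),(dict(np.load("pics/w1c.npz")),cv2.imread("pics/w1.png"),np.load("pics/w1.npy"))):
    ce,st,m=blobs(masks(i)["green"])[0]; z=np.median(dd[m&(dd>0)]); print(ce,st,up(cc,ce,z)); print(ray(cc,ce,up(cc,ce,z)[2]))
E
```

```text
[458.74326456  40.94632519 129.85786198] -0.2649932525273859
[277.2155477 230.704947 ] [ 258  213   40   36 1132] [456.7  38.4  93.8]
[[456.65107926  38.36310915  93.8       ]]
[417.97222222  66.99275362] [402  51  33  33 828] [462.2  40.3  94.2]
[[462.22364801  40.25439537  94.2       ]]
```

View pics/w6.png

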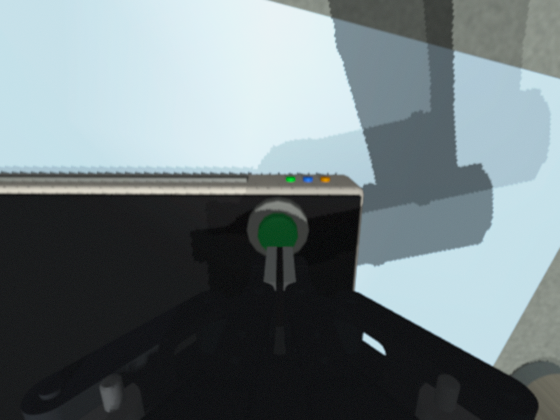

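Request:
move_arm([
  {"gripper": -1, "xyz": [-0.1, 0, 2], "angular": [0, 0, 0]},
  {"gripper": -1, "xyz": [-0.1, 0, 3.2], "angular": [0, 0, 0]},
  {"gripper": -1, "xyz": [-0.1, 0, 3.6], "angular": [0, 0, 0]},
  {"gripper": -1, "xyz": [-0.1, 0, 3.9], "angular": [0, 0, 0]},
  {"gripper": -1, "xyz": [-0.1, 0, 4.1], "angular": [0, 0, 0]},
  {"gripper": -1, "xyz": [-0.1, 0, 4.2], "angular": [0, 0, 0]},
  {"gripper": -1, "xyz": [-0.1, 0, 4.2], "angular": [0, 0, 0]},
])

```text
clock: 12.7
position: [462.5, 42.2, 88.8]
ee_rot: [-0.113, 0.994, 0.0, 0.001]
contact_force: [1.2, -0.5, 2.3]
gripper_width: -0.3
```

Request:
move_arm([
  {"gripper": -1, "xyz": [0, 0, 0.15], "angular": [0, 0, 0]},
  {"gripper": -1, "xyz": [0, 0, 0.25], "angular": [0, 0, 0]},
  {"gripper": -1, "xyz": [0, 0, 0.25], "angular": [0, 0, 0]},
])

```text
clock: 13.08
position: [462.5, 42.2, 86.1]
ee_rot: [-0.113, 0.994, 0.0, 0.001]
contact_force: [0.8, 0.7, 3.9]
gripper_width: 0.2
```

Request:
move_arm([
  {"gripper": -1, "xyz": [0, 0, 0.1], "angular": [0, 0, 0]},
  {"gripper": -1, "xyz": [0, 0, 0.2], "angular": [0, 0, 0]},
  {"gripper": -1, "xyz": [0, 0, 0.2], "angular": [0, 0, 0]},
])

```text
clock: 13.45
position: [462.6, 42.2, 85.8]
ee_rot: [-0.114, 0.994, -0.0, 0.001]
contact_force: [-2.4, 0.2, 17.7]
gripper_width: 0.4
```

Request:
move_arm([
  {"gripper": -1, "xyz": [0, 0, -0.5], "angular": [0, 0, 0]},
  {"gripper": -1, "xyz": [0, 0, -2], "angular": [0, 0, 0]},
  {"gripper": -1, "xyz": [0, 0, -7], "angular": [0, 0, 0]},
  {"gripper": -1, "xyz": [0, 0, -12], "angular": [0, 0, 0]},
  {"gripper": -1, "xyz": [-5, 0, -13], "angular": [0, 0, 0]},
  {"gripper": -1, "xyz": [-9, -2, -13], "angular": [0, 0, 0]},
  {"gripper": -1, "xyz": [-12, -4, -13], "angular": [0, 0, 0]},
  {"gripper": -1, "xyz": [-12, -4, -13], "angular": [0, 0, 0]},
  {"gripper": -1, "xyz": [-12, -4, -13], "angular": [0, 0, 0]},
])

```text
clock: 14.58
position: [586.6, 30.0, 212.5]
ee_rot: [-0.113, 0.994, 0.0, -0.002]
contact_force: [-1.4, 0.1, -0.4]
gripper_width: 0.1
```

```bash
python3 - <<'E'
from h import *
c=arm.get_calibration("wrist"); im,d=arm.get_image("wrist"); cv2.imwrite("pics/w7.png",im); s=arm.read_state(); print(s["position"],s["contact_force"])
ce,st,m=blobs(masks(im)["green"])[0]; z=np.median(d[m&(d>0)]); X=np.linalg.inv(c["camera_matrix"])@[*ce,1]*z; print("button",(c["R"].T@(X-c["t"])).round(1))
im,d=arm.get_image("scene"); cv2.imwrite("pics/s7.png",im)
E
```

```text
[586.5877648   30.08952287 213.01412955] [0.26039075 0.2773257  0.42155715]
button [460.1  38.6  94.1]
```

View pics/w7.png

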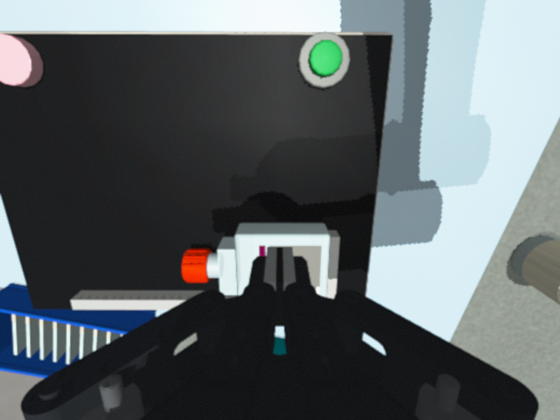

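View pics/s7.png

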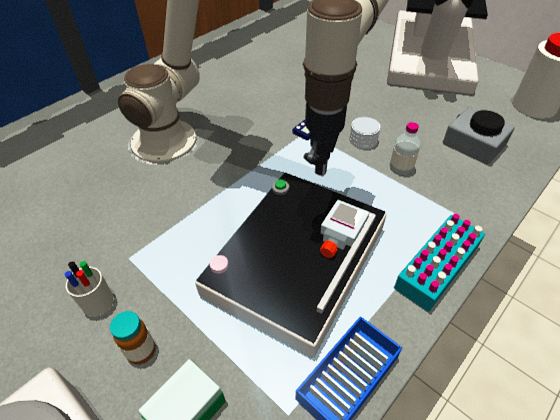

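The button has sprung back (top at 94 mm) and now looks brighter, probably lit. The flask sits in the corner, and the dish and the bench items look unmoved.

```bash
python3 -c "
from bench import arm
print(arm.job_done())"
```

```text
the job is handed in; nothing more can be done
None
```

The flask is seated in the corner of the stop, the start button was then pressed and released, and the job is handed in at about 15 s on the clock.

**What I did:** I pushed the flask's long side onto the long rail with the half-open fingers. I then pushed the cap end with the shut fingers until the flat end met the short rail. A second light push went against the long rail, and the button came last.

**Flask check:** Both rails were felt as contact, about 6–8 N on the long one and 14 N on the short one. The close-up before the press showed the flask square to the rails. It measured about 1 mm off each rail after allowing for its rounded edges, which is within the camera's 2 mm accuracy. After the press I only checked the flask by eye.

**Button check:** It took about 4 N near the end of its travel, then met a hard stop at 18 N. Afterwards its top was back at 94 mm, the same as before, and it looked brighter green.

**Everything else:** Before the press, the dish measured within 1 mm of where it started. In the last pictures the dish and the bench items in view looked unmoved, though I did not measure the bench items. The arm ended touching nothing. No check failed.

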